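Balance the oiled paddle on the drying rest

ROBOT

A 6-joint arm with a two-finger parallel gripper is mounted at the origin on a cart in front of the work surface, level with it; the furniture and walls round the work are solid. World frame = base frame: x ahead of the robot, y to its left, z up, the work surface at z = 0. Lengths are in m, angles in rad, forces in N, time in s.
With the tool pointing down it reaches from about 0.35 to 1 m from the base axis. Payload 7.1 kg.
Tool frame: the origin (TCP) lies between the finger pads; the fingertips stand 17 mm ahead of it and the grasp point (between the pads) lies 2 mm behind it; z points along the fingers, y is the line along which they close (so a half turn about z gives the same grasp; the last joint's range is limited). The gripper opens to 85 mm and grips with 20 to 120 N. Pads are 22 mm wide; open, the fingers measure 114 mm over their backs; the gripper's body (76 mm by 85 mm) begins 54 mm behind the grasp point. The pads swing forward as they close: fully open they stand 13 mm farther back than shut.
Start: joints at [1.083, 0.423, 1.63, -0, 1.089, -0.019], TCP at [0.282, 0.558, 0.248] pointing down, gripper open.
Joint ranges: [-3, 3], [-0.9, 2.11], [0.09, 2.58], [-1.31, 4.45], [0.11, 2.69], [-2.54, 2.54]. Speed limits (rad/s): [2.39, 2.39, 3.01, 3.14, 3.14, 3.14].

INTERFACE

Orientations are given as a rotation vector (axis times angle).
In Python, from plant import arm gives the robot as it stands. The module is installed in compiled form; this text tells all that it offers.
- The arm moves only by the tool carry_out, never from a script. Its argument "plan" is one flat list of numbers, 7 for each row, row after row: the shift along the tool's x, y, z in cm, then the turn, a rotation vector about the tool's x, y, z in rad, then the closure, from 0 (fully open) to 1 (shut). In form: [dx, dy, dz, ax, ay, az, jaw, dx, dy, dz, ax, ay, az, jaw, ...]. A call has 1 to 8 rows; each row shifts and turns the commanded pose from where the row before left it, along the tool's axes as they then stand; what a row does not reach is not made up. A row lasts 1/8 s, in which the tool goes at most 62.5 mm and 10.7 degrees, less where a joint would pass 70% of its speed; a pose out of reach is approached as far as the arm can. A call with a gripper value outside its range is refused whole. The fingers move at their own pace and stop on an object; the grip force is fixed at half the most. Time passes only in rows, so rows that do not move let the fingers close. It gives the time, the measured TCP pose, the force, the opening and the grip force at its end, in the units of the state.
- arm.sense(): the state, without advancing time (a new reading comes with each control period).
- arm.read_camera(name): name is "scene" or "top"; returns (picture, depth): 400x640x3 uint8, blue, green, red; 400x640 float32, m along the optical axis (not along the pixel's ray), 0 where there is no reading.
- arm.get_calibration(name): a dict with "camera_matrix" (3x3 intrinsics, pixels), "dist" ([k1, k2, p1, p2, k3] as OpenCV has them; the pictures are not rectified), "R" (3x3) and "t" (3): a world point X has camera coordinates R X + t. Camera axes: x right, y down, z forward; pixel columns grow to the right and rows downward; lengths in m; the calibration is good to about 2 mm. A picture is of the moment at which its call begins. get_calibration takes no time and is no camera call.
- arm.job_done(): hands the job in; it is judged then, once.
The state is a dict: "time_s": time; "qpos": joint angles; "qvel": joint speeds; "joint_torque": joint torques, N m; "tcp_pos": TCP position; "orientation": TCP orientation; "wrist_force": force on the tool from outside, world axes, zero at the start; "ft_torque": the same for the moment, N m; "gripper_width": opening from 0.0 (shut) to 1.0 (fully open); "grip_force": force on a finger pad.
Only numpy, scipy, OpenCV 4.12 (cv2) and the standard library are available. Lean on these libraries where they do the work, as an engineer would, in place of code of your own. Each camera call takes 0.05 s, during which the arm holds its last target. There are 200 camera calls.

TASK

The wooden stirring paddle has just been oiled. Pick it up and lay it flat side down, squarely across the narrow edge of the drying rest; let the edge bear its weight while you still hold it, feeling for its balance point, so that when you let go it stays level on that edge alone with both ends in the air. Be gentle, press on the rest little more than the paddle's own weight, and leave the mug, the glass and the tin alone.

Things in the scene. Friction and masses are not known exactly. Their poses are not given: they have to be found in the camera images.
- paddle_grip (a point): loose wooden stirring paddle, 0.43 to 0.55 kg, flat underside. Point on the centre line of its straight shank, 11 mm above the underside; x towards the blade, z up. Shank 34 mm wide, 22 mm thick, from 124 mm behind this point to 100 mm ahead. A hidden core, fixed inside, sets the balance point: unseen, on the centre line, anywhere from 62 mm behind to 50 mm ahead of this point
- paddle_blade (a point): middle of the paddle's blade, 150 mm ahead of the shank's point, 6 mm above the underside; axes as there. Blade 60 mm wide, 12 mm thick, 112 mm long, rounded end, underside flush with the shank's. The paddle is 336 mm long overall
- rest_edge (a point): drying rest, fixed to the worktop: dark foot 100 x 90 x 10 mm, slim upright web with a blue top. Point: middle of the web's flat top, 50 mm above the worktop. Top and web are 26 mm long along y (less than the shank's width) and 12 mm wide along x. The paddle's x goes along this x, either way round; it stays level only with its balance point above those 12 mm
- mug_1: loose cream mug, 78 mm wide, 101 mm tall, origin at its underside; leave alone
- glass_1: loose drinking glass, 79 mm across, 90 mm tall, origin at its underside; leave alone
- tin: loose round food tin, 76 mm across, 58 mm tall, origin at its underside; leave alone

How it is judged:
By the outcome, as a careful person would: the job done as asked, in the order asked, and still so for the second after the job is handed in, with the robot touching nothing.
It also fails if it takes over 67 s, if anything falls off the work surface, if the arm or the gripper's body presses on something with over 40 N, if the wrist force passes 120 N, or if a joint passes its speed limit or range.

## Working session

There is one attempt and no reset: what is moved stays moved. The work goes in short steps, Python scripts to look and compute and a tool call to move; the robot and the scene stay as the last step left them, time stands still between calls to the robot, and variables do not carry over. Pictures are saved under pics/ and viewed, at most 10 in all, crops included, and the job is handed in when it is done.

Besides the shell and the picture viewer there is one more tool, called after ">>>" by a JSON object that holds its "api" and its "payload". carry_out: Moves the arm, as the interface text tells. Its arguments: {"type":"object","properties":{"plan":{"type":"array","items":{"type":"number"}}},"required":["plan"]}

```bash
mkdir -p pics; cat > h.py <<'E'
import numpy as np, cv2
from plant import arm
def cam(n):
    p,d=arm.read_camera(n); c=arm.get_calibration(n)
    return p,d,{k:np.array(v,float) for k,v in c.items()}
def world(px,d,c):
    px=np.array(px,float).reshape(-1,1,2)
    u=cv2.undistortPoints(px,c["camera_matrix"],c["dist"])[:,0]
    z=np.array(d).reshape(-1,1)
    return (np.c_[u,np.ones(len(u))]*z-c["t"])@c["R"]
def cloud(d,c):
    h,w=d.shape; v,u=np.mgrid[:h,:w]
    return world(np.c_[u.ravel(),v.ravel()],d.ravel(),c).reshape(h,w,3)
E
python3 - <<'E'
from h import *
print(arm.sense())
for n in("top","scene"):
    p,d,c=cam(n); cv2.imwrite(f"pics/{n}.png",p); np.savez(f"{n}.npz",p=p,d=d,**c)
    print(n,c["R"].round(3).tolist(),c["t"],-c["R"].T@c["t"])
E
```

```text
{'time_s': 0.0, 'qpos': array([ 1.08299084e+00,  4.23851656e-01,  1.63070619e+00, -3.95713320e-05,
        1.08861439e+00, -1.89936669e-02]), 'qvel': array([ 0.00047539,  0.00188095,  0.00138291, -0.0001489 , -0.00036418,
       -0.00030001]), 'joint_torque': array([ 1.39368043e-03, -5.57370365e+01, -2.81758189e+01, -1.53992314e-04,
        7.03604848e-03, -4.57671251e-05]), 'tcp_pos': array([0.28212348, 0.55710277, 0.24753256]), 'orientation': array([-7.29570201e-01, -3.05533158e+00,  2.41549730e-03]), 'wrist_force': array([-0.59392764, -0.61013596,  1.09689601]), 'ft_torque': array([-0.04190655, -0.02935581, -0.00387888]), 'grip_force': 0.0, 'gripper_width': 0.9948192015157206}
top [[0.001, -1.0, 0.012], [-0.992, -0.002, -0.128], [0.128, -0.012, -0.992]] [-0.00828352  0.63475201  0.911344  ] [0.51269953 0.00386192 0.98521617]
scene [[0.655, -0.755, -0.016], [-0.415, -0.342, -0.843], [0.631, 0.559, -0.538]] [-0.43825886  0.33223985  0.68297903] [-0.00599445 -0.59926901  0.64012125]
```

View pics/top.png

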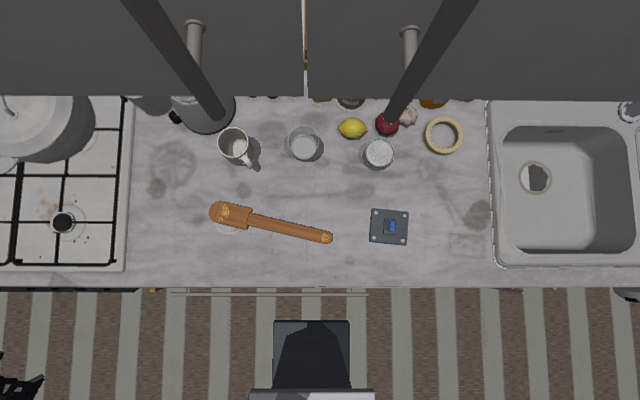

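View pics/scene.png

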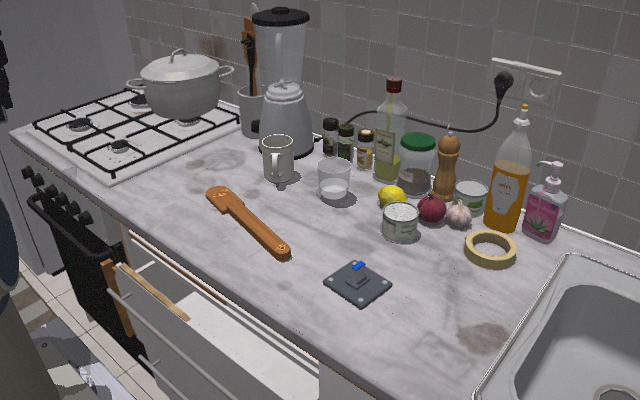

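The top view shows the paddle from its blade tip at about (212,212) to its shank end at (331,238), and the blue rest top at (390,226). In the scene view the paddle runs from (212,192) to (285,253) and the rest top is at (357,266). The mug, glass and tin stand further back.

```bash
python3 - <<'E'
from h import *
for n in("top","scene"):
    z=np.load(n+".npz"); p=z["p"];d=z["d"];c=z
    W=cloud(d,c); hsv=cv2.cvtColor(p,cv2.COLOR_BGR2HSV)
    inb=(W[...,0]>.25)&(W[...,0]<.62)&(d>0)&(W[...,2]<.1)
    for nm,lo,hi in(("paddle",(5,110,60),(18,255,255)),("blue",(105,150,60),(125,255,255))):
        m=((cv2.inRange(hsv,lo,hi)>0)&inb).astype(np.uint8)
        k,l,s,ce=cv2.connectedComponentsWithStats(m)
        i=1+np.argmax(s[1:,4]); P=W[l==i]
        print(n,nm,s[i],"zmed",np.percentile(P[:,2],[5,50,95]).round(4),"mean",P.mean(0).round(4))
        Q=P[:,:2]; r=cv2.minAreaRect(Q.astype(np.float32)*1000); print(r)
        if nm=="paddle":
            # shank: PCA from shank portion
            cc=Q.mean(0);v=np.linalg.svd(Q-cc,full_matrices=False)[2][0]; v=v*np.sign(v[1])
            s_=(Q-cc)@v
            lo_,hi_=s_.min(),s_.max()
            sh=Q[(s_<lo_+.2)&(s_>lo_+.01)];c2=sh.mean(0);v2=np.linalg.svd(sh-c2,full_matrices=False)[2][0];v2*=np.sign(v2[1])
            t=(Q-c2)@v2; w=(Q-c2)@[-v2[1],v2[0]]
            print("dir",v2,np.degrees(np.arctan2(v2[1],v2[0])),"len",np.ptp(t),"width range shank",np.percentile(w[t<.08],[2,98]))
            print("grip from tail",c2+v2*(t.min()+.124),"from tip",c2+v2*(t.max()-.212), "z shank",np.median(P[(t<.05),2]))
    for nm,(u,v) in {"table":(350,260)}.items(): print("table z",np.median(W[v-3:v+3,u-3:u+3,2]))
    # foot
    m=(inb&(W[...,1]<-.1)&(W[...,1]>-.32)&(W[...,0]<.5)&(cv2.inRange(hsv,(0,0,0),(180,255,110))>0))
    P=W[m]; print("foot",cv2.minAreaRect(P[:,:2].astype(np.float32)*1000),np.median(P[:,2]))
E
```

```text
top paddle [ 209  207  123   37 1727] zmed [0.0102 0.0206 0.0249] mean [0.5762 0.1231 0.0183]
((578.57421875, 108.7039566040039), (329.2336120605469, 56.66147232055664), 79.96025848388672)
dir [0.23355178 0.97234437] 76.49372973341619 len 0.32991090343977614 width range shank [-0.01504961  0.01501291]
grip from tail [0.56479179 0.06943164] from tip [0.56336967 0.06351094] z shank 0.022364307107766775
top blue [390 221   5  10  45] zmed [0.0483 0.0508 0.0527] mean [ 0.5677 -0.2032  0.0506]
((568.2117919921875, -203.20626831054688), (10.739941596984863, 23.091815948486328), 88.29064178466797)
table z 0.0006214946504263848
foot ((332.0250549316406, -209.9619598388672), (163.04954528808594, 219.3320770263672), 0.40232664346694946) -0.8980156194278857
scene paddle [ 206  186   85   75 1754] zmed [0.0081 0.02   0.0235] mean [0.5641 0.0925 0.0173]
((572.86572265625, 107.0971450805664), (334.2917785644531, 58.83103942871094), 77.06803894042969)
dir [0.23896186 0.97102895] 76.1747234822627 len 0.33411493631840683 width range shank [-0.01915426  0.01272058]
grip from tail [0.55834729 0.06628047] from tip [0.55789683 0.06445002] z shank 0.021232302188130645
scene blue [352 261  13   9  61] zmed [0.0479 0.0497 0.0515] mean [ 0.5679 -0.2032  0.0485]
((581.2362060546875, -193.99127197265625), (57.401275634765625, 21.6441650390625), 35.566261291503906)
table z 7.621380582711402e-06
foot ((433.9438171386719, -208.18319702148438), (78.16114807128906, 220.03289794921875), 3.225456953048706) -0.02574155017167997
```

```bash
cat >> h.py <<'E'
from scipy.spatial.transform import Rotation as Ro
def go(pos,yaw,tilt=None):
    "tool-frame shift (cm) and turn to reach pos, tool down, tool y at world angle yaw (deg)"
    s=arm.sense(); R0=Ro.from_rotvec(s["orientation"])
    y=np.radians(yaw); ty=np.array([np.cos(y),np.sin(y),0]); tz=np.array([0,0,-1.])
    R1=Ro.from_matrix(np.c_[np.cross(ty,tz),ty,tz])
    print("shift cm",(R0.inv().apply(np.array(pos)-s["tcp_pos"])*100).round(2),"turn",(R0.inv()*R1).as_rotvec().round(4),
     "| shift in final frame",(R1.inv().apply(np.array(pos)-s["tcp_pos"])*100).round(2))
E
python3 - <<'E'
from h import *
z=np.load("top.npz");p=z["p"];d=z["d"]
W=cloud(d,z)
g=p.max(2).astype(int)
m=np.zeros(g.shape,np.uint8); m[200:255,360:420]=(g[200:255,360:420]<110)
hs=cv2.cvtColor(p,cv2.COLOR_BGR2HSV)
b=np.zeros_like(m); b[200:255,360:420]=((p[...,0].astype(int)-p[...,2])[200:255,360:420]>50)
for nm,mm,h in(("foot",m|b,.010),("blue",b,.05)):
    k,l,s,ce=cv2.connectedComponentsWithStats(mm); i=1+np.argmax(s[1:,4])
    v,u=np.where(l==i)
    # plane intersection at height h
    px=np.c_[u,v].astype(float); r0=world(px,np.zeros(len(px)),z); r1=world(px,np.ones(len(px)),z)
    t=(h-r0[:,2])/(r1-r0)[:,2]; P=r0+(r1-r0)*t[:,None]
    print(nm,s[i],cv2.minAreaRect(P[:,:2].astype(np.float32)*1000),P.mean(0), "depth z",np.median(W[v,u,2]))
cv2.imwrite("pics/rest.png",cv2.resize(p[195:260,350:430],None,fx=8,fy=8,interpolation=cv2.INTER_NEAREST))
go((0.559,0.060,0.13),-13.7)
E
```

```text
foot [ 369  208   40   38 1236] ((568.4591674804688, -202.53065490722656), (100.6347885131836, 89.68968963623047), 84.38412475585938) [ 0.56835631 -0.20255663  0.01      ] depth z 0.010784135521867542
blue [390 220   5  11  50] ((569.3712768554688, -203.35311889648438), (10.171079635620117, 25.38076400756836), 88.50151062011719) [ 0.5682467  -0.20338012  0.05      ] depth z 0.050755810215357924
shift cm [-47.16 -31.82  11.8 ] turn [-1.200e-03  9.000e-04  1.341e+00] | shift in final frame [-41.74  38.67  11.76]
```

View pics/rest.png

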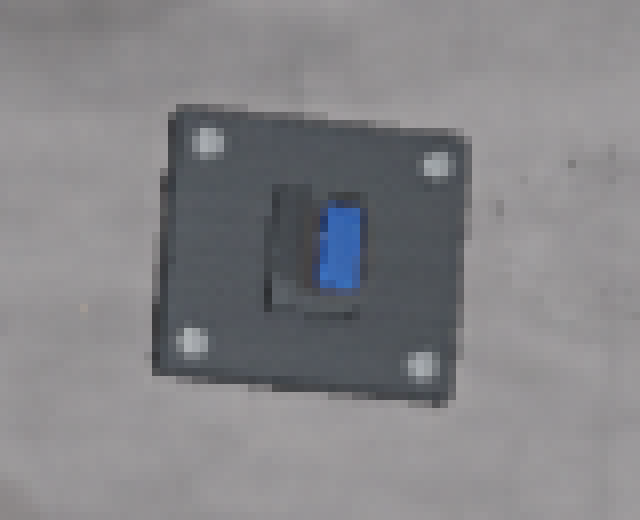

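The crop shows the foot's corners at about (178,105), (468,130), (445,403) and (155,375). The rest is therefore turned about 5° and its x lies at about 85° in world. The blue top is centred at (340,248) in the crop, which is world (0.568, −0.203, 0.050).

>>> {"api": "carry_out", "payload": {"plan": [-4.7, -3.2, 1.1, 0, 0, 0, 0, -4.7, -3.2, 1.1, 0, 0, 0, 0, -4.7, -3.2, 1.1, 0, 0, 0, 0, -4.7, -3.2, 1.1, 0, 0, 0, 0, -4.7, -3.2, 1.1, 0, 0, 0, 0, -4.7, -3.2, 1.1, 0, 0, 0, 0, -4.7, -3.2, 1.1, 0, 0, 0, 0, -4.7, -3.2, 1.1, 0, 0, 0, 0]}}

```text
time_s: 1.1
tcp_pos: [0.5027, 0.1576, 0.1599]
orientation: [-0.73, -3.056, -0.0]
wrist_force: [-0.6, 0.3, 0.8]
gripper_width: 1.003
grip_force: 0.0
```

>>> {"api": "carry_out", "payload": {"plan": [0, 0, 0, 0, 0, 0.168, 0, 0, 0, 0, 0, 0, 0.168, 0, 0, 0, 0, 0, 0, 0.168, 0, 0, 0, 0, 0, 0, 0.168, 0, 0, 0, 0, 0, 0, 0.168, 0, 0, 0, 0, 0, 0, 0.168, 0, 0, 0, 0, 0, 0, 0.168, 0, 0, 0, 0, 0, 0, 0.168, 0]}}

```text
time_s: 2.1
tcp_pos: [0.5019, 0.1592, 0.1601]
orientation: [-2.479, -1.93, 0.001]
wrist_force: [0.3, -0.2, -0.1]
gripper_width: 0.998
grip_force: 0.0
```

```bash
python3 - <<'E'
from h import *
go((0.560,0.060,0.10),-13.7); s=arm.sense(); print(s["time_s"],s["tcp_pos"],s["qpos"].round(2))
E
```

```text
shift cm [-8.2   8.07  6.  ] turn [-0.0005  0.0003 -0.0084] | shift in final frame [-8.27  7.99  6.01]
2.1 [0.50191237 0.15924027 0.16006218] [ 0.28  0.41  1.91 -0.    0.83  0.53]
```

>>> {"api": "carry_out", "payload": {"plan": [-4.1, 4.0, 3.0, 0, 0, -0.008, 0, -4.1, 4.0, 3.0, 0, 0, 0, 0, 0, 0, 0, 0, 0, 0, 0, 0, 0, 0, 0, 0, 0, 0]}}

```text
time_s: 2.6
tcp_pos: [0.5581, 0.064, 0.1019]
orientation: [-2.466, -1.945, 0.002]
wrist_force: [-0.7, 0.4, 0.6]
gripper_width: 0.998
grip_force: 0.0
```

```bash
cat >> h.py <<'E'
def feel(n=12):
    F=[];T=[]
    for i in range(n):
        arm.read_camera("top"); s=arm.sense(); F.append(s["wrist_force"]);T.append(s["ft_torque"])
    F=np.array(F);T=np.array(T)
    print("t",round(s["time_s"],2),"F",F.mean(0).round(3),"sd",F.std(0).round(2),"T",T.mean(0).round(4),"sd",T.std(0).round(3),"tcp",s["tcp_pos"].round(4))
    return F.mean(0),T.mean(0)
E
python3 - <<'E'
from h import *
feel(); go((0.560,0.060,0.018),-13.7)
E
```

```text
t 3.2 F [-0.237  0.024 -0.219] sd [0.29 0.4  0.49] T [-0.0022  0.0171 -0.0056] sd [0.023 0.025 0.022] tcp [0.5586 0.0642 0.1024]
shift cm [-0.37  0.23  8.44] turn [ 0.0001 -0.      0.0053] | shift in final frame [-0.37  0.24  8.44]
```

>>> {"api": "carry_out", "payload": {"plan": [-0.3, 0.2, 3.0, 0, 0, 0.005, 0, 0, 0, 3.0, 0, 0, 0, 0, 0, 0, 1.6, 0, 0, 0, 0, 0, 0, 0.7, 0, 0, 0, 0, 0, 0, 0, 0, 0, 0, 0.3, 0, 0, 0, 0, 0, 0, 0.5, 0, 0, 0, 0, 0, 0, 0.6, 0, 0, 0, 0, 0, 0, 0.8]}}

```text
time_s: 4.2
tcp_pos: [0.5609, 0.0607, 0.0205]
orientation: [2.469, 1.94, 0.003]
wrist_force: [0.4, 0.1, 6.3]
gripper_width: 0.385
grip_force: 60.6
```

>>> {"api": "carry_out", "payload": {"plan": [0, 0, 0, 0, 0, 0, 0.9, 0, 0, 0, 0, 0, 0, 0.9, 0, 0, 0, 0, 0, 0, 0.9, 0, 0, 0, 0, 0, 0, 0.9]}}

```text
time_s: 4.7
tcp_pos: [0.561, 0.0607, 0.0206]
orientation: [2.469, 1.94, 0.003]
wrist_force: [-0.2, 0.1, 5.2]
gripper_width: 0.384
grip_force: 60.5
```

```bash
python3 - <<'E'
from h import *
p,d,c=cam("scene"); cv2.imwrite("pics/grip.png",cv2.resize(p[120:320,150:400],None,fx=3,fy=3)); feel(4); print(arm.sense()["gripper_width"])
E
```

```text
t 4.95 F [ 0.193 -0.44   5.699] sd [0.21 0.27 0.33] T [-0.0581  0.0059  0.002 ] sd [0.026 0.006 0.033] tcp [0.5609 0.0607 0.0206]
0.3787284610611783
```

View pics/grip.png

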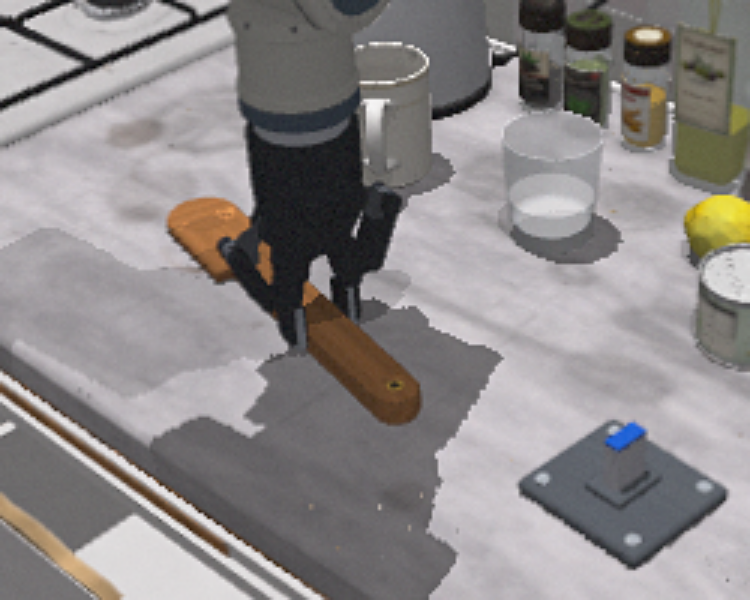

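The fingers hold the shank centrally, at crop position (320,320), with the mug and glass well clear. I'll lift and weigh it.

>>> {"api": "carry_out", "payload": {"plan": [0, 0, -0.5, 0, 0, 0, 0.9, 0, 0, -1.0, 0, 0, 0, 0.9, 0, 0, -1.5, 0, 0, 0, 0.9, 0, 0, -1.5, 0, 0, 0, 0.9, 0, 0, -1.0, 0, 0, 0, 0.9, 0, 0, 0, 0, 0, 0, 0.9, 0, 0, 0, 0, 0, 0, 0.9]}}

```text
time_s: 5.82
tcp_pos: [0.5596, 0.0606, 0.0742]
orientation: [-2.47, -1.941, 0.001]
wrist_force: [0.3, -0.1, -4.5]
gripper_width: 0.384
grip_force: 60.0
```

```bash
cat >> h.py <<'E'
def paddle(n="top"):
    p,d,c=cam(n); W=cloud(d,c); hsv=cv2.cvtColor(p,cv2.COLOR_BGR2HSV)
    inb=(W[...,0]>.4)&(W[...,0]<.68)&(d>0)&(W[...,2]<.2)&(W[...,2]>.004)
    m=(cv2.inRange(hsv,(5,110,40),(18,255,255))>0)&inb
    P=W[cv2.erode(m.astype(np.uint8),np.ones((2,2)))>0]
    c0=P.mean(0);v=np.linalg.svd(P[:,:2]-c0[:2],full_matrices=False)[2][0];v*=np.sign(v[1])
    t=(P[:,:2]-c0[:2])@v
    sh=P[t<t.min()+.2]
    c1=sh.mean(0); w=np.linalg.svd(sh[:,:2]-c1[:2],full_matrices=False)[2][0];w*=np.sign(w[1])
    t=(P[:,:2]-c1[:2])@w; L=t.min(),t.max()
    ts=(sh[:,:2]-c1[:2])@w
    top=np.median(P[t<L[0]+.03,2]),np.median(P[t>L[1]-.07,2])
    print(n,"yaw",np.degrees(np.arctan2(w[1],w[0])).round(2),"len",np.ptp(t).round(4),"grip(tail)",(c1[:2]+w*(L[0]+.124)).round(4),
     "grip(tip)",(c1[:2]+w*(L[1]-.212)).round(4),"ztail,zblade",np.round(top,4))
E
python3 - <<'E'
from h import *
feel(30); paddle(); paddle("scene"); print(arm.sense()["gripper_width"])
E
```

```text
t 7.33 F [-0.097  0.01  -4.339] sd [0.41 0.41 0.48] T [-0.1759  0.0449  0.0002] sd [0.028 0.032 0.032] tcp [0.5598 0.0607 0.0743]
top yaw 65.43 len 0.3218 grip(tail) [0.5805 0.0627] grip(tip) [0.5746 0.0498] ztail,zblade [0.0769 0.0651]
scene yaw 74.64 len 0.328 grip(tail) [0.5587 0.0668] grip(tip) [0.5565 0.0591] ztail,zblade [0.0726 0.0652]
0.38256640047145724
```

The balance point lies about 41 mm towards the blade from this grip, and the weight is about 4.2 N. I'll set the paddle down and re-grip at that point.

>>> {"api": "carry_out", "payload": {"plan": [0, 0, 1.5, 0, 0, 0, 0.9, 0, 0, 1.8, 0, 0, 0, 0.9, 0, 0, 1.2, 0, 0, 0, 0.9, 0, 0, 0.6, 0, 0, 0, 0.9, 0, 0, 0.2, 0, 0, 0, 0.9, 0, 0, 0, 0, 0, 0, 0.9, 0, 0, 0, 0, 0, 0, 0.2, 0, 0, 0, 0, 0, 0, 0.2]}}

```text
time_s: 8.43
tcp_pos: [0.5607, 0.0607, 0.0221]
orientation: [2.47, 1.94, 0.003]
wrist_force: [-0.0, 0.2, 0.9]
gripper_width: 0.788
grip_force: 0.0
```

>>> {"api": "carry_out", "payload": {"plan": [0, 0, 0, 0, 0, 0, 0.1, 1.5, 0, 0, 0, 0, 0, 0.1, 1.6, 0, 0, 0, 0, 0, 0.1, 1.0, 0, 0, 0, 0, 0, 0.1, 0, 0, 0, 0, 0, 0, 0.1, 0, 0, 0, 0, 0, 0, 0.3, 0, 0, 0, 0, 0, 0, 0.5, 0, 0, 0, 0, 0, 0, 0.8]}}

```text
time_s: 9.43
tcp_pos: [0.5698, 0.1001, 0.0216]
orientation: [2.471, 1.94, 0.001]
wrist_force: [0.7, -0.5, 4.6]
gripper_width: 0.383
grip_force: 61.7
```

>>> {"api": "carry_out", "payload": {"plan": [0, 0, 0, 0, 0, 0, 0.9, 0, 0, 0, 0, 0, 0, 0.9, 0, 0, 0, 0, 0, 0, 0.9]}}

```text
time_s: 9.8
tcp_pos: [0.5698, 0.1002, 0.0216]
orientation: [2.47, 1.94, 0.0]
wrist_force: [0.1, -3.6, 5.9]
gripper_width: 0.38
grip_force: 62.0
```

>>> {"api": "carry_out", "payload": {"plan": [0, 0, -0.5, 0, 0, 0, 0.9, 0, 0, -1.5, 0, 0, 0, 0.9, 0, 0, -3, 0, 0, 0, 0.9, 0, 0, -3, 0, 0, 0, 0.9, 0, 0, -1.5, 0, 0, 0, 0.9, 0, 0, 0, 0, 0, 0, 0.9, 0, 0, 0, 0, 0, 0, 0.9]}}

```text
time_s: 10.68
tcp_pos: [0.5687, 0.1004, 0.1154]
orientation: [-2.47, -1.94, 0.002]
wrist_force: [0.1, -0.3, -4.8]
gripper_width: 0.386
grip_force: 60.9
```

```bash
python3 - <<'E'
from h import *
feel(20); paddle(); paddle("scene"); print(arm.sense()["gripper_width"])
go((0.568,-0.203,0.115),-5.3)
E
```

```text
t 11.68 F [ 0.028  0.101 -4.271] sd [0.5  0.59 0.55] T [ 0.0066 -0.0018 -0.0063] sd [0.026 0.028 0.027] tcp [0.5695 0.1005 0.1163]
top yaw 75.68 len 0.3284 grip(tail) [0.5627 0.0682] grip(tip) [0.5609 0.0609] ztail,zblade [0.1171 0.1068]
scene yaw 75.21 len 0.3238 grip(tail) [0.5572 0.0664] grip(tip) [0.554  0.0546] ztail,zblade [0.1136 0.107 ]
0.3833316871510985
shift cm [-29.52   7.04   0.13] turn [ 0.      0.     -0.1465] | shift in final frame [-30.23   2.65   0.13]
```

>>> {"api": "carry_out", "payload": {"plan": [-1.5, 0.4, 0, 0, 0, 0, 0.9, -3.5, 0.8, 0, 0, 0, 0, 0.9, -4.9, 1.2, 0, 0, 0, 0, 0.9, -4.9, 1.2, 0, 0, 0, 0, 0.9, -4.9, 1.2, 0, 0, 0, 0, 0.9, -4.9, 1.1, 0, 0, 0, 0, 0.9, -3.4, 0.8, 0, 0, 0, 0, 0.9, -1.5, 0.3, 0, 0, 0, 0, 0.9]}}

```text
time_s: 12.78
tcp_pos: [0.5672, -0.2054, 0.1163]
orientation: [2.473, 1.937, -0.0]
wrist_force: [0.5, -0.2, -4.1]
gripper_width: 0.381
grip_force: 60.8
```

>>> {"api": "carry_out", "payload": {"plan": [0, 0, 0, 0, 0, -0.05, 0.9, 0, 0, 0, 0, 0, -0.06, 0.9, 0, 0, 0, 0, 0, -0.045, 0.9, 0, 0, 0, 0, 0, 0, 0.9, 0, 0, 0, 0, 0, 0, 0.9]}}

```text
time_s: 13.4
tcp_pos: [0.5676, -0.2025, 0.1163]
orientation: [-2.313, -2.126, 0.0]
wrist_force: [0.3, -0.6, -4.5]
gripper_width: 0.382
grip_force: 60.8
```

```bash
python3 - <<'E'
from h import *
feel(30); paddle(); paddle("scene")
p,d,c=cam("scene"); cv2.imwrite("pics/over.png",cv2.resize(p[130:330,240:490],None,fx=3,fy=3))
go((0.568,-0.203,0.08),-4.8); s=arm.sense();print(s["qpos"].round(2),s["orientation"])
E
```

```text
t 14.9 F [-0.14   0.102 -4.221] sd [0.56 0.46 0.52] T [-0.0024 -0.0059 -0.0003] sd [0.029 0.025 0.034] tcp [ 0.5677 -0.2027  0.1163]
top yaw 85.16 len 0.1629 grip(tail) [ 0.5778 -0.0677] grip(tip) [ 0.5632 -0.2402] ztail,zblade [0.1172 0.1073]
scene yaw 85.2 len 0.3278 grip(tail) [ 0.5571 -0.2359] grip(tip) [ 0.5564 -0.244 ] ztail,zblade [0.115  0.1066]
shift cm [-0.03  0.03  3.63] turn [-0.      0.     -0.0002] | shift in final frame [-0.03  0.03  3.63]
[-0.36  0.56  1.76 -0.    0.82 -0.28] [ 2.31272092e+00  2.12624267e+00 -4.20480835e-05]
```

View pics/over.png

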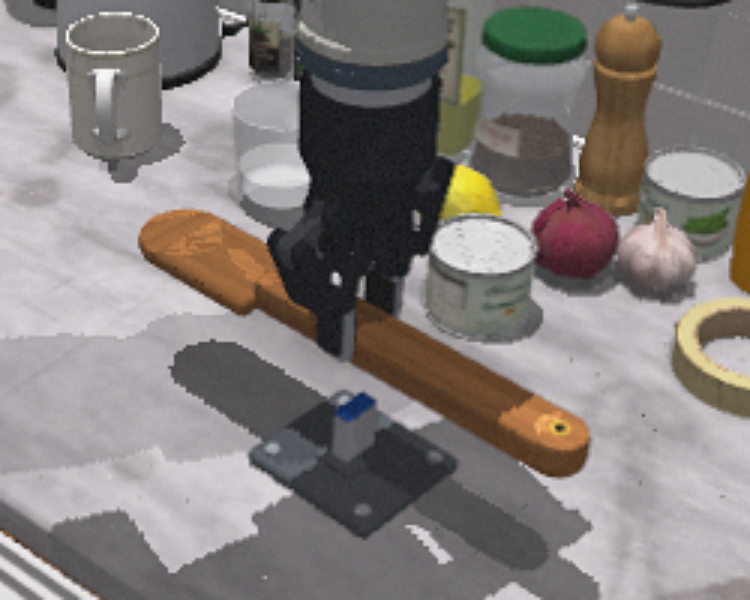

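The paddle is level, square to the rest, and above the blue top at crop position (357,405). The tin is clear of it. I'll lower it close to the edge, then in small steps.

>>> {"api": "carry_out", "payload": {"plan": [0, 0, 1.0, 0, 0, 0, 0.9, 0, 0, 1.4, 0, 0, 0, 0.9, 0, 0, 1.1, 0, 0, 0, 0.9, 0, 0, 0.5, 0, 0, 0, 0.9, 0, 0, 0.1, 0, 0, 0, 0.9, 0, 0, 0, 0, 0, 0, 0.9]}}

```text
time_s: 15.8
tcp_pos: [0.5679, -0.2028, 0.0755]
orientation: [2.313, 2.126, 0.0]
wrist_force: [0.4, -0.6, -4.3]
gripper_width: 0.381
grip_force: 60.8
```

>>> {"api": "carry_out", "payload": {"plan": [0, 0, 0.1, 0, 0, 0, 0.9, 0, 0, 0, 0, 0, 0, 0.9, 0, 0, 0, 0, 0, 0, 0.9]}}

```text
time_s: 16.18
tcp_pos: [0.5678, -0.2027, 0.0745]
orientation: [2.312, 2.126, 0.0]
wrist_force: [0.8, 0.3, -4.8]
gripper_width: 0.382
grip_force: 60.8
```

>>> {"api": "carry_out", "payload": {"plan": [0, 0, 0.1, 0, 0, 0, 0.9, 0, 0, 0, 0, 0, 0, 0.9, 0, 0, 0, 0, 0, 0, 0.9]}}

```text
time_s: 16.55
tcp_pos: [0.5677, -0.2027, 0.0733]
orientation: [-2.313, -2.126, -0.0]
wrist_force: [-0.1, -0.7, -4.1]
gripper_width: 0.382
grip_force: 60.8
```

```bash
python3 -c "
from h import *
feel(12)"
```

```text
t 17.15 F [-0.128  0.075 -4.105] sd [0.43 0.54 0.34] T [-0.0109  0.0002 -0.007 ] sd [0.031 0.027 0.036] tcp [ 0.5677 -0.2027  0.0733]
```

>>> {"api": "carry_out", "payload": {"plan": [0, 0, 0.08, 0, 0, 0, 0.9, 0, 0, 0, 0, 0, 0, 0.9, 0, 0, 0, 0, 0, 0, 0.9]}}

```text
time_s: 17.52
tcp_pos: [0.5677, -0.2026, 0.0725]
orientation: [-2.313, -2.126, 0.0]
wrist_force: [-0.3, 0.8, -4.6]
gripper_width: 0.381
grip_force: 60.8
```

>>> {"api": "carry_out", "payload": {"plan": [0, 0, 0.04, 0, 0, 0, 0.9, 0, 0, 0, 0, 0, 0, 0.9, 0, 0, 0, 0, 0, 0, 0.9]}}

```text
time_s: 17.9
tcp_pos: [0.5677, -0.2027, 0.0721]
orientation: [2.313, 2.126, 0.0]
wrist_force: [-0.6, 0.1, -5.6]
gripper_width: 0.379
grip_force: 60.8
```

>>> {"api": "carry_out", "payload": {"plan": [0, 0, 0.04, 0, 0, 0, 0.9, 0, 0, 0, 0, 0, 0, 0.9, 0, 0, 0, 0, 0, 0, 0.9]}}

```text
time_s: 18.27
tcp_pos: [0.5677, -0.2027, 0.0717]
orientation: [2.313, 2.126, -0.0]
wrist_force: [-1.0, 0.0, -4.1]
gripper_width: 0.383
grip_force: 60.8
```

>>> {"api": "carry_out", "payload": {"plan": [0, 0, 0.03, 0, 0, 0, 0.9, 0, 0, 0, 0, 0, 0, 0.9, 0, 0, 0, 0, 0, 0, 0.9]}}

```text
time_s: 18.65
tcp_pos: [0.5678, -0.2027, 0.0716]
orientation: [2.313, 2.126, 0.0]
wrist_force: [-1.3, 0.1, -0.7]
gripper_width: 0.382
grip_force: 61.2
```

>>> {"api": "carry_out", "payload": {"plan": [0, 0, 0.03, 0, 0, 0, 0.9, 0, 0, 0, 0, 0, 0, 0.9, 0, 0, 0, 0, 0, 0, 0.9]}}

```text
time_s: 19.02
tcp_pos: [0.5678, -0.2027, 0.0716]
orientation: [2.313, 2.126, 0.0]
wrist_force: [-2.7, 0.9, 5.2]
gripper_width: 0.384
grip_force: 61.9
```

```bash
python3 -c "
from h import *
feel(6)"
```

```text
t 19.32 F [-2.974  0.984  5.852] sd [0.82 0.66 0.34] T [0.1706 0.5316 0.0066] sd [0.02  0.02  0.019] tcp [ 0.5678 -0.2027  0.0716]
```

>>> {"api": "carry_out", "payload": {"plan": [0, 0, -0.03, 0, 0, 0, 0.9, 0, 0, 0, 0, 0, 0, 0.9]}}

```text
time_s: 19.58
tcp_pos: [0.5678, -0.2027, 0.0716]
orientation: [2.313, 2.126, 0.0]
wrist_force: [-2.8, 1.3, 4.8]
gripper_width: 0.384
grip_force: 61.7
```

```bash
python3 -c "
from h import *
F,T=feel(30); print(T[0]-.176*F[1],T[1]+.176*F[0]); paddle('scene')"
```

```text
t 21.07 F [-2.874  0.824  5.167] sd [0.46 0.59 0.55] T [ 0.1695  0.4759 -0.0064] sd [0.028 0.032 0.028] tcp [ 0.5678 -0.2027  0.0716]
0.024417228241658456 -0.029979870240207596
scene yaw 85.22 len 0.3301 grip(tail) [ 0.5573 -0.2359] grip(tip) [ 0.5568 -0.2418] ztail,zblade [0.0698 0.0619]
```

>>> {"api": "carry_out", "payload": {"plan": [0, 0, -0.03, 0, 0, 0, 0.9, 0, 0, 0, 0, 0, 0, 0.9, 0, 0, 0, 0, 0, 0, 0.9]}}

```text
time_s: 21.5
tcp_pos: [0.5677, -0.2027, 0.0716]
orientation: [2.313, 2.126, -0.0]
wrist_force: [-1.8, 0.8, 1.8]
gripper_width: 0.383
grip_force: 61.5
```

>>> {"api": "carry_out", "payload": {"plan": [0, 0, -0.02, 0, 0, 0, 0.9, 0, 0, 0, 0, 0, 0, 0.9, 0, 0, 0, 0, 0, 0, 0.9]}}

```text
time_s: 21.88
tcp_pos: [0.5677, -0.2027, 0.0716]
orientation: [-2.313, -2.126, 0.0]
wrist_force: [0.1, -0.4, -4.2]
gripper_width: 0.383
grip_force: 61.0
```

```bash
python3 -c "
from h import *
F,T=feel(16); print(T[0]-.176*F[1],T[1]+.176*F[0])"
```

```text
t 22.68 F [ 0.125 -0.225 -4.276] sd [0.62 0.46 0.67] T [-0.008  -0.0046  0.0099] sd [0.024 0.032 0.041] tcp [ 0.5677 -0.2027  0.072 ]
0.03156092908400593 0.017358696526181334
```

>>> {"api": "carry_out", "payload": {"plan": [0, 0, 0.03, 0, 0, 0, 0.9, 0, 0, 0, 0, 0, 0, 0.9, 0, 0, 0, 0, 0, 0, 0.9]}}

```text
time_s: 23.05
tcp_pos: [0.5677, -0.2027, 0.0716]
orientation: [2.313, 2.126, 0.0]
wrist_force: [0.0, 0.6, -4.3]
gripper_width: 0.378
grip_force: 60.9
```

>>> {"api": "carry_out", "payload": {"plan": [0, 0, 0.01, 0, 0, 0, 0.9, 0, 0, 0, 0, 0, 0, 0.9, 0, 0, 0, 0, 0, 0, 0.9]}}

```text
time_s: 23.42
tcp_pos: [0.5677, -0.2027, 0.0716]
orientation: [2.313, 2.126, 0.0]
wrist_force: [-0.1, 0.6, -2.1]
gripper_width: 0.379
grip_force: 61.0
```

```bash
python3 -c "
from h import *
F,T=feel(16); print(T[0]-.176*F[1],T[1]+.176*F[0])"
```

```text
t 24.23 F [-1.065  0.156 -1.523] sd [0.41 0.34 0.97] T [ 0.064   0.1568 -0.0014] sd [0.033 0.043 0.03 ] tcp [ 0.5677 -0.2027  0.0716]
0.03659562953614979 -0.030668834431257508
```

>>> {"api": "carry_out", "payload": {"plan": [0, 0, 0.01, 0, 0, 0, 0.9, 0, 0, 0, 0, 0, 0, 0.9, 0, 0, 0, 0, 0, 0, 0.9, 0, 0, 0, 0, 0, 0, 0.9]}}

```text
time_s: 24.72
tcp_pos: [0.5677, -0.2027, 0.0716]
orientation: [2.313, 2.126, 0.0]
wrist_force: [-2.1, -0.2, 3.5]
gripper_width: 0.382
grip_force: 61.6
```

```bash
python3 -c "
from h import *
F,T=feel(40); print(T[0]-.176*F[1],T[1]+.176*F[0])"
```

```text
Traceback (most recent call last):
  File "h.py", line 25, in feel
    arm.read_camera("top"); s=arm.sense(); F.append(s["wrist_force"]);T.append(s["ft_torque"])
    ~~~~~~~~~~~~~~~^^^^^^^
ValueError: 200 camera calls are used up
```

No camera calls are left, so I'll finish by force. I'll ease the load so the edge carries about the paddle's weight.

>>> {"api": "carry_out", "payload": {"plan": [0, 0, -0.02, 0, 0, 0, 0.9, 0, 0, 0, 0, 0, 0, 0.9, 0, 0, 0, 0, 0, 0, 0.9, 0, 0, 0, 0, 0, 0, 0.9]}}

```text
time_s: 25.88
tcp_pos: [0.5677, -0.2027, 0.0716]
orientation: [2.313, 2.126, 0.0]
wrist_force: [-1.9, 1.1, 3.5]
gripper_width: 0.384
grip_force: 61.7
```

```bash
python3 -c "
from h import *
s=arm.sense();print(s['wrist_force'],s['ft_torque'],s['tcp_pos'])"
```

```text
[-1.87679095  1.11077655  3.5005557 ] [0.07604086 0.29284204 0.00859108] [ 0.56773787 -0.20268116  0.07158419]
```

>>> {"api": "carry_out", "payload": {"plan": [0, 0, 0, 0, 0, 0, 0.9, 0, 0, 0, 0, 0, 0, 0.9]}}

```text
time_s: 26.12
tcp_pos: [0.5677, -0.2027, 0.0716]
orientation: [-2.313, -2.126, 0.0]
wrist_force: [-2.2, -0.1, 2.3]
gripper_width: 0.381
grip_force: 61.7
```

```bash
python3 -c "
from h import *
s=arm.sense();print(s['wrist_force'],s['ft_torque'],s['tcp_pos'])"
```

```text
[-2.20204047 -0.14603199  2.31820816] [0.10063866 0.31621468 0.04208262] [ 0.56770255 -0.20269575  0.07157254]
```

>>> {"api": "carry_out", "payload": {"plan": [0, 0, -0.01, 0, 0, 0, 0.9, 0, 0, 0, 0, 0, 0, 0.9, 0, 0, 0, 0, 0, 0, 0.9, 0, 0, 0, 0, 0, 0, 0.9]}}

```text
time_s: 26.62
tcp_pos: [0.5677, -0.2027, 0.0716]
orientation: [2.313, 2.126, -0.0]
wrist_force: [-0.7, 0.0, -0.3]
gripper_width: 0.384
grip_force: 61.4
```

>>> {"api": "carry_out", "payload": {"plan": [0, 0, 0, 0, 0, 0, 0.9, 0, 0, 0, 0, 0, 0, 0.9]}}

```text
time_s: 26.88
tcp_pos: [0.5677, -0.2027, 0.0716]
orientation: [-2.313, -2.126, 0.0]
wrist_force: [-0.5, 0.3, -1.6]
gripper_width: 0.38
grip_force: 61.3
```

```bash
python3 -c "
from h import *
s=arm.sense();print(s['wrist_force'],s['ft_torque'],s['tcp_pos'])"
```

```text
[-0.48268075  0.32150868 -1.55667575] [-0.00198437  0.05242248  0.03401997] [ 0.56770011 -0.20267885  0.0716034 ]
```

>>> {"api": "carry_out", "payload": {"plan": [0, 0, 0, 0, 0, 0, 0.55, 0, 0, 0, 0, 0, 0, 0.5, 0, 0, 0, 0, 0, 0, 0.4, 0, 0, 0, 0, 0, 0, 0.2, 0, 0, 0, 0, 0, 0, 0, 0, 0, 0, 0, 0, 0, 0, 0, 0, 0, 0, 0, 0, 0]}}

```text
time_s: 27.75
tcp_pos: [0.5677, -0.2027, 0.0717]
orientation: [-2.313, -2.126, 0.0]
wrist_force: [0.3, -0.2, -1.2]
gripper_width: 1.003
grip_force: 0.0
```

```bash
python3 -c "
from h import *
s=arm.sense();print(s['wrist_force'],s['ft_torque'],s['tcp_pos'],s['gripper_width'])"
```

```text
[ 0.26021922 -0.15721645 -1.15634342] [-0.01636412 -0.05113044  0.04566308] [ 0.56770875 -0.20269786  0.07173034] 1.002971301138307
```

>>> {"api": "carry_out", "payload": {"plan": [0, 0, -0.5, 0, 0, 0, 0, 0, 0, -1.0, 0, 0, 0, 0, 0, 0, -2, 0, 0, 0, 0, 0, 0, -3, 0, 0, 0, 0, 0, 0, -3, 0, 0, 0, 0, 0, 0, -2, 0, 0, 0, 0, 0, 0, 0, 0, 0, 0, 0, 0, 0, 0, 0, 0, 0, 0]}}

```text
time_s: 28.75
tcp_pos: [0.5674, -0.2026, 0.1867]
orientation: [-2.313, -2.126, 0.0]
wrist_force: [0.1, -0.1, -0.3]
gripper_width: 0.998
grip_force: 0.0
```

```bash
python3 -c "
from h import *
s=arm.sense();print(s['wrist_force'],s['tcp_pos'],s['time_s']); print(arm.job_done())"
```

```text
[ 0.10222764 -0.07322701 -0.25529897] [ 0.56740068 -0.20257385  0.18671608] 28.75
the job is handed in; nothing more can be done
None
```

I laid the paddle across the rest at its felt balance point, released it and handed the job in at 28.8 s, but with the camera calls used up I could not confirm by picture that it stayed level; while feeling for contact I briefly pressed the rest with about 10 N, over twice the paddle's 4.2 N weight, then eased to about 3 N before letting go.

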